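# Square a plate against fence and stop on the machine bed

### The arm

A 7-joint arm with a two-finger parallel gripper is mounted at the origin on the work surface. World frame = base frame: x ahead of the robot, y to its left, z up, the work surface at z = 0. Lengths are in m, angles in rad, forces in N, time in s.
With the tool pointing down it reaches from about 0.4 to 0.875 m from the base axis. Payload 19.3 kg.
Tool frame: the origin (TCP) lies midway between the tips of the shut fingers; the grasp point (between the pads) lies 19 mm behind it (ctrl.tcp_to_grasp is the distance from the TCP to the grasp point, in m); z points along the fingers, y is the line along which they close (so a half turn about z gives the same grasp; the last joint's range is limited). The gripper opens to 85 mm and grips with 20 to 120 N. Pads are 22 mm wide; open, the fingers measure 114 mm over their backs; the gripper's body (76 mm by 85 mm) begins 54 mm behind the grasp point. The pads swing forward as they close: fully open they stand 13 mm farther back than shut.
Start: joints at [1.244, 0.521, -0.036, 1.599, 0.021, 1.021, -0.113], TCP at [0.159, -0.605, 0.231] pointing down, gripper open.
Joint ranges: [-2.91, 2.91], [-0.3, 2.13], [-1.5, 1.42], [0.17, 2.43], [-1.26, 4.41], [0.16, 1.93], [-2.52, 2.52]. Speed limits (rad/s): [1.89, 1.89, 2.39, 2.39, 3.01, 3.01, 3.01].

### API

Orientations are given as a rotation vector (axis times angle).
In Python, from station import ctrl gives the robot as it stands.
- The arm moves only by the tool carry_out, never from a script. Its argument "steps" is a list of rows, each an object of numbers: "dx", "dy", "dz": the shift along the tool's x, y, z in cm; "ax", "ay", "az": the turn, a rotation vector about the tool's x, y, z in rad; "gripper": the closure in counts, from 0 (fully open) to 255 (shut). A call has 1 to 10 rows; each row is the pose to reach, as a shift and turn from the pose commanded when the call began, along the tool's axes at that moment; what a row does not reach only later rows make up. A row lasts 1/10 s, in which the tool goes at most 50 mm and 8.59 degrees, less where a joint would pass 70% of its speed; a pose out of reach is approached as far as the arm can. A call with a gripper value outside its range is refused whole. The fingers move at their own pace and stop on an object; "newtons" is the grip in N (left out, the last holds). Time passes only in rows, so rows that repeat a pose let the fingers close. It gives the time, the measured TCP pose, the force, the opening and the grip force at its end, in the units of the state.
- ctrl.read_state(): the state, without advancing time (a new reading comes with each control period).
- ctrl.camera(name): name is "scene" or "side" or "wrist"; returns the picture (480x640x3 uint8, red, green, blue); there is no depth.
- ctrl.camera_info(name): a dict with "camera_matrix" (3x3 intrinsics, pixels), "world_from_camera" (4x4, takes a point from camera to world coordinates); the wrist camera has in their place "hand_eye" (4x4, takes a point from camera to tool coordinates, whose origin is the TCP and whose axes are the flange's). Camera axes: x right, y up, looking along -z (the intrinsics and any distortion apply to the point x, -y, -z); pixel columns grow to the right and rows downward; lengths in m; the calibration is good to about 2 mm. A picture is of the moment at which its call begins: read the wrist's pose just before it. camera_info takes no time and is no camera call.
- ctrl.close_job(): hands the job in; it is judged then, once.
The state is a dict: "time_s": time; "joint_pos": joint angles; "qvel": joint speeds; "effort": joint torques, N m; "eef_pos": TCP position; "tcp_rot": TCP orientation; "contact_force": force on the tool from outside, world axes, zero at the start; "torque": the same for the moment, N m; "width": finger opening in m; "grasp_force": force on a finger pad.
Only numpy, scipy, OpenCV 4.12 (cv2) and the standard library are available. Lean on these libraries where they do the work, as an engineer would, in place of code of your own. Each camera call takes 0.05 s, during which the arm holds its last target. There are 200 camera calls.

### The job

Push the aluminium plate along the machine bed with the fingertips until its long edge lies flush against the dark steel back fence and its end touches the red side stop, then take the hand away. Slide it only: do not lift or tip it. Leave the small parts on the bed and everything else on the table where they are.

Things in the scene. Friction and masses are not known exactly. Their poses are not given: they have to be found in the camera images.
- bed: Fixed machine bed: green base, flat steel top 280 x 440 mm, its top surface 40 mm above the table. Origin at the centre of its underside, on the table; x points away from the robot to the back fence (turned by up to 0.15 rad), y along the fence, z up.
- fence (a point): Middle of the upper front edge of the back fence, a dark steel bar fixed on the bed: 420 mm long along the bed's y, 20 mm deep, 15 mm high above the bed's top. Its front face, against which the plate goes, passes through this point, 85 mm along +x from the bed's origin. Axes as the bed's
- stop: Red side stop, a block fixed on the bed in front of the fence, near the left or the right end of the bed (150 to 200 mm from its middle); 34 mm (x) x 30 mm (y) x 18 mm high. Origin at the centre of its underside, on the bed's top; axes as the bed's. The plate's end goes against its face that looks to the middle of the bed, 15 mm from the origin along y.
- plate: Loose aluminium plate, 90 mm (x) x 120 mm (y) x 22 mm thick, about 0.6 kg, blue rectangle and four dark spots on top. It lies flat on the middle of the bed, clear of fence and stop, turned by up to 0.3 rad to the bed. Origin at the centre of its underside; y along its long size, z up. Its +x face (a long edge) looks to the fence. Sliding it takes about 2 to 6 N; fence and stop do not give.
- plate_center (a point): Centre of the plate, half-way up (11 mm above its underside).
- fitting: Small brass turned fitting standing on the bed near the fence, at the end opposite to the stop; 28 mm across, 28 mm high. Loose, leave alone. Origin at the centre of its underside.
- bush: Copper bush (ring) standing on the bed at the corner near the robot, left side; 34 mm across, 22 mm high. Loose, leave alone. Origin at the centre of its underside.
- screwdriver: Screwdriver lying on the table left of the bed, along its x axis, about 200 mm long; origin on the table half-way along. Loose, leave alone.
- hammer: Hammer lying on the table right of the bed, along its x axis, about 260 mm long; origin on the table about half-way along. Loose, leave alone.
- jar: Closed jar, 64 mm across, 80 mm high, on the table beside the bed. Loose, leave alone. Origin at the centre of its underside.
- mug: Blue mug, 76 mm across, 85 mm high, on the table beside the bed. Loose, leave alone. Origin at the centre of its underside.

How it is judged:
By the outcome, as a careful person would: the job done as asked, in the order asked, and still so for the second after the job is handed in, with the robot touching nothing.
It also fails if it takes over 54 s, if anything falls off the work surface, if the arm or the gripper's body presses on something with over 40 N, if the wrist force passes 120 N, or if a joint passes its speed limit or range.

## Working session

There is one attempt and no reset: what is moved stays moved. The work goes in short steps, Python scripts to look and compute and a tool call to move; the robot and the scene stay as the last step left them, time stands still between calls to the robot, and variables do not carry over. Pictures are saved under pics/ and viewed, at most 10 in all, crops included, and the job is handed in when it is done.

Besides the shell and the picture viewer there is one more tool, called after "Call:" in YAML: its name, and indented under it one key for each argument. carry_out: Moves the arm, as the interface text tells. Its arguments: {"type":"object","properties":{"steps":{"type":"array","items":{"type":"object","properties":{"dx":{"type":"number"},"dy":{"type":"number"},"dz":{"type":"number"},"ax":{"type":"number"},"ay":{"type":"number"},"az":{"type":"number"},"gripper":{"type":"number"}}}},"newtons":{"type":"number"}},"required":["steps"]}

```bash
mkdir -p pics; python3 - <<'E'
from station import ctrl
import cv2,numpy as np
np.set_printoptions(precision=4,suppress=True)
for n in("scene","side"):
    cv2.imwrite(f"pics/{n}0.png",ctrl.camera(n)[:,:,::-1]); i=ctrl.camera_info(n); print(n,{k:(np.array(v) if k!='x' else v) for k,v in i.items()})
s=ctrl.read_state(); print(s['eef_pos'],s['tcp_rot'],s['time_s'],s['contact_force'])
E
```

```text
scene {'camera_matrix': array([[608.6852,   0.    , 328.6752],
       [  0.    , 608.6852, 248.7352],
       [  0.    ,   0.    ,   1.    ]]), 'world_from_camera': array([[-0.765 , -0.506 ,  0.3983,  1.1177],
       [ 0.6438, -0.6161,  0.4539,  0.6504],
       [ 0.0157,  0.6037,  0.7971,  1.2575],
       [ 0.    ,  0.    ,  0.    ,  1.    ]])}
side {'camera_matrix': array([[476.0506,   0.    , 317.1336],
       [  0.    , 476.0506, 237.9088],
       [  0.    ,   0.    ,   1.    ]]), 'world_from_camera': array([[-0.9984,  0.0519, -0.0217,  0.4818],
       [-0.0526, -0.7229,  0.689 ,  0.7786],
       [ 0.02  ,  0.689 ,  0.7245,  0.8742],
       [ 0.    ,  0.    ,  0.    ,  1.    ]])}
[ 0.1587 -0.6042  0.2308] [-3.1148 -0.4022  0.0003] 0.1 [-0.0125 -0.2318 -0.4592]
```

View pics/scene0.png

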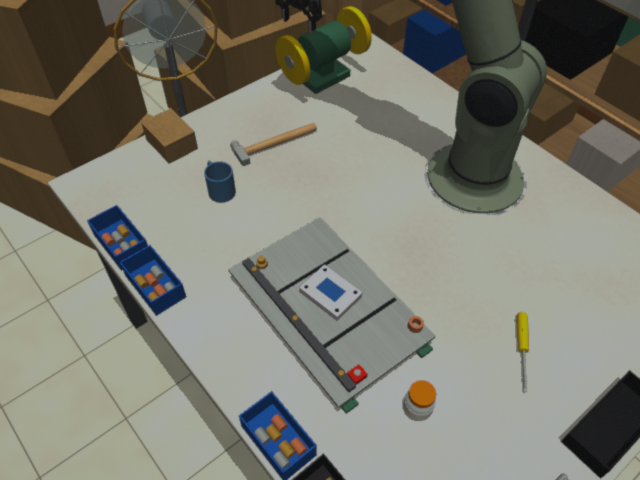

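View pics/side0.png

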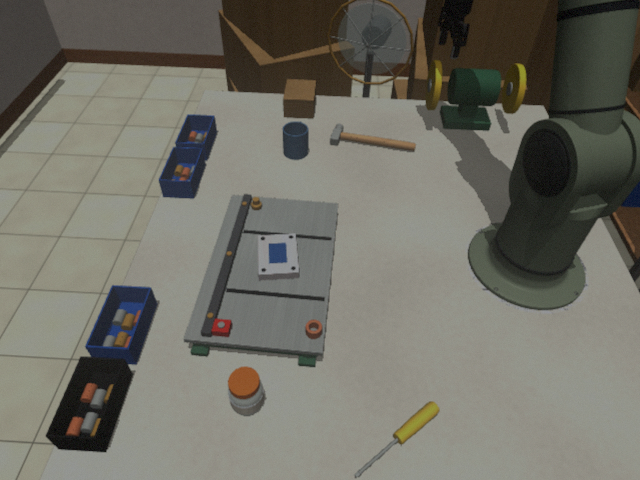

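The side stop is at the left (+y) end and the fitting at the right; the plate lies in between, clear of both. I'll enlarge the views to get the corners.

```bash
python3 - <<'E'
import cv2
a=cv2.imread("pics/scene0.png")[215:410,225:440]; cv2.imwrite("pics/c1.png",cv2.resize(a,None,fx=3,fy=3,interpolation=cv2.INTER_CUBIC))
a=cv2.imread("pics/side0.png")[190:365,185:345]; cv2.imwrite("pics/c2.png",cv2.resize(a,None,fx=3.4,fy=3.4,interpolation=cv2.INTER_CUBIC))
E
```

```text
(no output)
```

View pics/c1.png

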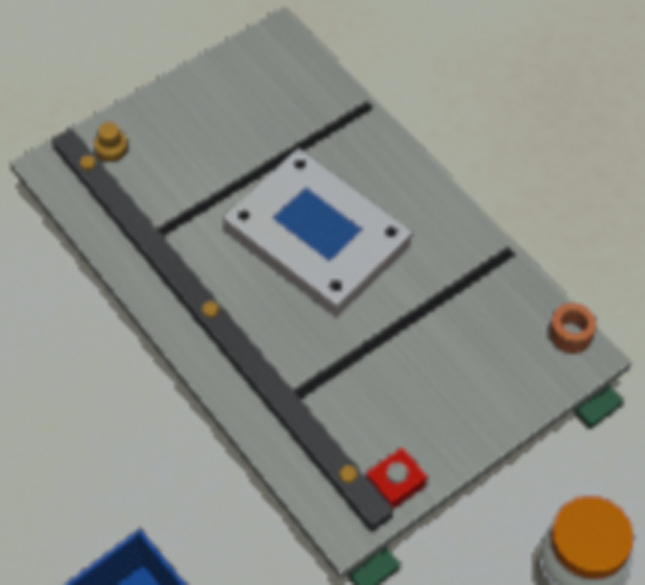

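View pics/c2.png

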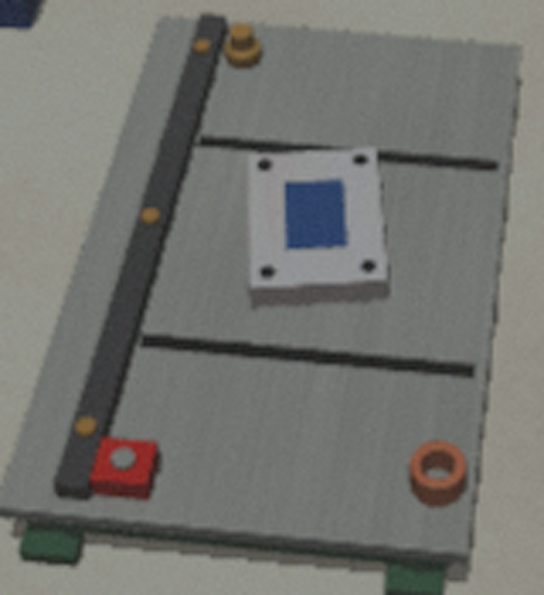

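Scene crop: plate top corners are at (298,150), (225,218), (337,303) and (411,236). The fence's front top edge runs (75,130)→(392,513) and the stop top is around (396,477). The side crop shows the plate at (248,152), (376,149), (388,281) and (250,291), with the stop at the lower left.

```bash
cat > h.py <<'E'
from station import ctrl
import numpy as np
np.set_printoptions(precision=4,suppress=True)
def bp(cam,px,z):
    i=ctrl.camera_info(cam);K=np.array(i['camera_matrix']);T=np.array(i['world_from_camera'])
    d=np.c_[np.array(px,float),np.ones(len(px))]@np.linalg.inv(K).T*[1,-1,-1]@T[:3,:3].T
    o=T[:3,3]; return (o+d*((z-o[2])/d[:,2:]))[:,:2]
def fit(m,w):   # 2D rigid: w=R m+t
    m=np.array(m,float);a=m-m.mean(0);b=w-w.mean(0)
    th=np.arctan2((a[:,0]*b[:,1]-a[:,1]*b[:,0]).sum(),(a*b).sum())
    c,s=np.cos(th),np.sin(th);R=np.array([[c,-s],[s,c]]);t=w.mean(0)-R@m.mean(0)
    return t,th,R,np.abs(w-m@R.T-t).max()
E
python3 - <<'E'
from h import *
c1=lambda p:(np.array(p)+.5)/3-.5+[225,215]
c2=lambda p:(np.array(p)+.5)/3.4-.5+[185,190]
D={'scene':(c1,[(298,150),(225,218),(337,303),(411,236)],[(285,8),(630,366),(343,573),(12,165)],[(75,130),(392,513)],[(365,473),(403,449),(427,481),(391,505)]),
'side':(c2,[(376,149),(248,152),(250,291),(388,281)],[(522,45),(468,556),(0,513),(165,17)],[(226,18),(92,490)],[(103,438),(160,440),(153,488),(92,487)])}
for n,(c,p,b,f,s) in D.items():
    P=fit([(-.045,-.06),(.045,-.06),(.045,.06),(-.045,.06)],bp(n,c(p),.062))
    B=fit([(-.14,-.22),(-.14,.22),(.14,.22),(.14,-.22)],bp(n,c(b),.04))
    F=bp(n,c(f),.055);S=bp(n,c(s),.058)
    t,th,R,e=B
    print(n,'plate',P[0],P[1],P[3],'bed',t,th,e)
    print(' plate in bed',(P[0]-t)@R,P[1]-th,'fence',(F-t)@R,'yaw',np.arctan2(F[0,0]-F[1,0],F[1,1]-F[0,1]),'stop',(S-t)@R)
s=ctrl.read_state()
from scipy.spatial.transform import Rotation as Ro
print(s['eef_pos'],Ro.from_rotvec(s['tcp_rot']).as_matrix(),s['width'])
E
```

```text
scene plate [0.5949 0.0648] 0.13808765581629534 0.0027545836937892254 bed [0.6109 0.0758] -0.048772491229772924 0.002794875708406863
 plate in bed [-0.0154 -0.0118] 0.18686014704606826 fence [[ 0.0837 -0.2072]
 [ 0.0866  0.2087]] yaw -0.055770886919123706 stop [[0.0838 0.1742]
 [0.0502 0.1759]
 [0.0522 0.2056]
 [0.0843 0.2045]]
side plate [0.594  0.0603] 0.14358771825420688 0.0026899136557380285 bed [0.6076 0.0707] -0.04493911108121886 0.002632806663650733
 plate in bed [-0.0132 -0.011 ] 0.18852682933542575 fence [[ 0.0867 -0.2085]
 [ 0.0843  0.2098]] yaw -0.03905434740497979 stop [[0.0858 0.1757]
 [0.0519 0.1733]
 [0.0486 0.2064]
 [0.0839 0.2096]]
[ 0.1587 -0.6042  0.2308] [[ 0.9672  0.254  -0.0003]
 [ 0.254  -0.9672  0.0009]
 [-0.0001 -0.0009 -1.    ]] 0.08517730941412302
```

```bash
cat >> h.py <<'E'
from scipy.spatial.transform import Rotation as Ro
BO=np.array([.6093,.0733]);BY=-.047
RB=np.array([[np.cos(BY),-np.sin(BY)],[np.sin(BY),np.cos(BY)]])
def go(bx,by,z,yaw=0):
    "cm shift in tool axes (and az) from present pose to bed point, tool x at yaw to bed x"
    s=ctrl.read_state();R=Ro.from_rotvec(s['tcp_rot']).as_matrix()
    T=np.r_[BO+RB@[bx,by],z];y0=np.arctan2(R[1,0],R[0,0])
    print('to',(bx,by,z),'d',(T-s['eef_pos'])@R*100,'az',-(BY+yaw-y0))
def now():
    s=ctrl.read_state();p=s['eef_pos'];print('bed',(np.array(p[:2])-BO)@RB,p[2],'F bed',np.array(s['contact_force'][:2])@RB,s['contact_force'][2],'t',s['time_s'],'w',s['width'])
E
python3 - <<'E'
from h import *
now(); go(-.105,-.012,.23); go(-.105,-.012,.1)
c1=lambda p:(np.array(p)+.5)/3-.5+[225,215]
for n,p,z in(('bush',(573,325),.062),('fit',(110,135),.06)): print(n,(bp('scene',c1([p]),z)-BO)@RB)
E
```

```text
bed [-0.4183 -0.698 ] 0.2308134396786762 F bed [-0.0016 -0.2321] -0.4591899530171599 t 0.1 w 0.08517730941412302
to (-0.105, -0.012, 0.23) d [ 50.419  -56.0812   0.1317] az 0.3038323429407085
to (-0.105, -0.012, 0.1) d [ 50.4197 -56.0689  13.1317] az 0.3038323429407085
bush [[-0.1139  0.1773]]
fit [[ 0.0664 -0.1803]]
```

Call:
carry_out:
  steps:
    - {"dx": 4, "dy": -4, "dz": -2}
    - {"dx": 8, "dy": -8, "dz": -2}
    - {"dx": 12, "dy": -12, "dz": -2}
    - {"dx": 16, "dy": -16, "dz": -2, "az": 0.1}
    - {"dx": 19, "dy": -20, "dz": -2, "az": 0.1}
    - {"dx": 22, "dy": -24, "dz": -2, "az": 0.2}
    - {"dx": 25, "dy": -28, "dz": -2, "az": 0.2}
    - {"dx": 28, "dy": -32, "dz": -2, "az": 0.3}
    - {"dx": 31, "dy": -36, "dz": -2, "az": 0.3}
    - {"dx": 34, "dy": -40, "dz": -2, "az": 0.3}

```text
schema error: expected keys dx, dy, dz, ax, ay, az, gripper
```

```bash
python3 -c "
from h import *
now(); go(-.105,-.012,.23); go(-.105,-.012,.1)"
```

```text
bed [-0.4183 -0.698 ] 0.2308134396786762 F bed [-0.0016 -0.2321] -0.4591899530171599 t 0.1 w 0.08517730941412302
to (-0.105, -0.012, 0.23) d [ 50.419  -56.0812   0.1317] az 0.3038323429407085
to (-0.105, -0.012, 0.1) d [ 50.4197 -56.0689  13.1317] az 0.3038323429407085
```

All keys are needed in each row.

Call:
carry_out:
  steps:
    - {"dx": 4, "dy": -4, "dz": -2, "ax": 0, "ay": 0, "az": 0, "gripper": 0}
    - {"dx": 8, "dy": -8, "dz": -2, "ax": 0, "ay": 0, "az": 0, "gripper": 0}
    - {"dx": 12, "dy": -12, "dz": -2, "ax": 0, "ay": 0, "az": 0.1, "gripper": 0}
    - {"dx": 16, "dy": -16, "dz": -2, "ax": 0, "ay": 0, "az": 0.1, "gripper": 0}
    - {"dx": 19, "dy": -20, "dz": -2, "ax": 0, "ay": 0, "az": 0.2, "gripper": 0}
    - {"dx": 22, "dy": -24, "dz": -2, "ax": 0, "ay": 0, "az": 0.2, "gripper": 0}
    - {"dx": 25, "dy": -28, "dz": -2, "ax": 0, "ay": 0, "az": 0.3, "gripper": 0}
    - {"dx": 28, "dy": -32, "dz": -2, "ax": 0, "ay": 0, "az": 0.3, "gripper": 0}
    - {"dx": 31, "dy": -36, "dz": -2, "ax": 0, "ay": 0, "az": 0.3, "gripper": 0}
    - {"dx": 34, "dy": -40, "dz": -2, "ax": 0, "ay": 0, "az": 0.3, "gripper": 0}

```text
time_s: 1.1
eef_pos: [0.3753, -0.1562, 0.2514]
tcp_rot: [3.141, -0.068, 0.0]
contact_force: [1.4, -0.4, -0.2]
width: 0.0857
grasp_force: 0.0
```

```bash
python3 -c "
from h import *
now(); go(-.105,-.012,.23); go(-.105,-.012,.1)"
```

```text
bed [-0.223  -0.2402] 0.25141820984360347 F bed [ 1.4088 -0.3679] -0.193843169458761 t 1.1 w 0.0856851417459585
to (-0.105, -0.012, 0.23) d [ 11.8812 -22.7802   2.1383] az 0.0036331673058344685
to (-0.105, -0.012, 0.1) d [ 11.8781 -22.7838  15.1383] az 0.0036331673058344685
```

Call:
carry_out:
  steps:
    - {"dx": 2.4, "dy": -4, "dz": 1, "ax": 0, "ay": 0, "az": 0, "gripper": 0}
    - {"dx": 4.8, "dy": -8, "dz": 3, "ax": 0, "ay": 0, "az": 0, "gripper": 0}
    - {"dx": 7, "dy": -12, "dz": 5, "ax": 0, "ay": 0, "az": 0, "gripper": 0}
    - {"dx": 9, "dy": -16, "dz": 7, "ax": 0, "ay": 0, "az": 0, "gripper": 0}
    - {"dx": 10.9, "dy": -20.2, "dz": 9, "ax": 0, "ay": 0, "az": 0, "gripper": 0}
    - {"dx": 10.9, "dy": -20.2, "dz": 12, "ax": 0, "ay": 0, "az": 0, "gripper": 0}
    - {"dx": 10.9, "dy": -20.2, "dz": 15, "ax": 0, "ay": 0, "az": 0, "gripper": 0}
    - {"dx": 10.9, "dy": -20.2, "dz": 15, "ax": 0, "ay": 0, "az": 0, "gripper": 0}
    - {"dx": 10.9, "dy": -20.2, "dz": 15, "ax": 0, "ay": 0, "az": 0, "gripper": 0}
    - {"dx": 10.9, "dy": -20.2, "dz": 15, "ax": 0, "ay": 0, "az": 0, "gripper": 0}

```text
time_s: 2.1
eef_pos: [0.4934, 0.0388, 0.1027]
tcp_rot: [-3.141, 0.069, -0.003]
contact_force: [0.1, 0.0, 0.4]
width: 0.0852
grasp_force: 0.0
```

```bash
python3 -c "
from h import *
now(); go(-.105,-.012,.036)"
```

```text
bed [-0.1141 -0.0399] 0.10272404639504726 F bed [0.1227 0.0384] 0.38109677381904405 t 2.1 w 0.08523043818840588
to (-0.105, -0.012, 0.036) d [ 0.912  -2.7843  6.6747] az 0.00318129970995535
```

Call:
carry_out:
  steps:
    - {"dx": 0.5, "dy": -2.8, "dz": 0, "ax": 0, "ay": 0, "az": 0, "gripper": 0}
    - {"dx": 0.5, "dy": -2.8, "dz": 2, "ax": 0, "ay": 0, "az": 0, "gripper": 0}
    - {"dx": 0.5, "dy": -2.8, "dz": 4, "ax": 0, "ay": 0, "az": 0, "gripper": 0}
    - {"dx": 0.5, "dy": -2.8, "dz": 5, "ax": 0, "ay": 0, "az": 0, "gripper": 0}
    - {"dx": 0.5, "dy": -2.8, "dz": 6, "ax": 0, "ay": 0, "az": 0, "gripper": 0}
    - {"dx": 0.5, "dy": -2.8, "dz": 6.2, "ax": 0, "ay": 0, "az": 0, "gripper": 0}
    - {"dx": 0.5, "dy": -2.8, "dz": 6.2, "ax": 0, "ay": 0, "az": 0, "gripper": 0}

```text
time_s: 2.8
eef_pos: [0.4991, 0.0667, 0.0396]
tcp_rot: [-3.141, 0.068, -0.0]
contact_force: [-0.1, 0.0, -0.2]
width: 0.0857
grasp_force: 0.0
```

```bash
python3 -c "
from h import *
import cv2
now(); cv2.imwrite('pics/s2.png',cv2.resize(ctrl.camera('side')[150:390,160:400,::-1],None,fx=2.4,fy=2.4))"
```

```text
bed [-0.1098 -0.0118] 0.0396188786509907 F bed [-0.0733  0.0089] -0.16589889293432947 t 2.8 w 0.0856745276205615
```

View pics/s2.png

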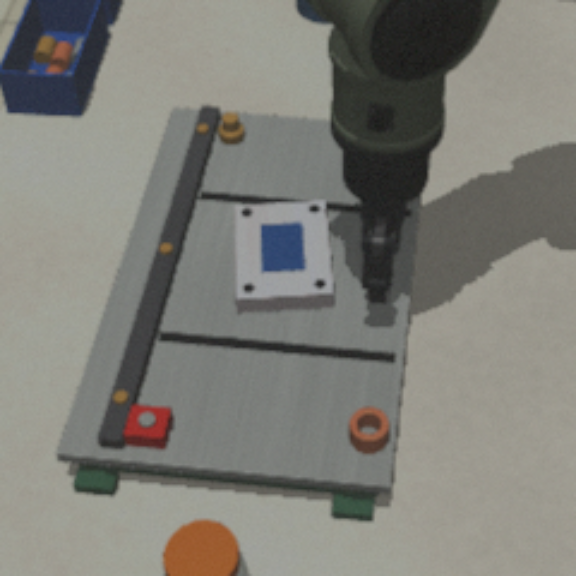

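Both fingers stand behind the plate just above the bed; the left tip is at about (378,295). I'll lower 4 mm and push towards the fence.

Call:
carry_out:
  steps:
    - {"dx": 0, "dy": 0, "dz": 0.4, "ax": 0, "ay": 0, "az": 0, "gripper": 0}
    - {"dx": 1, "dy": 0, "dz": 0.4, "ax": 0, "ay": 0, "az": 0, "gripper": 0}
    - {"dx": 2, "dy": 0, "dz": 0.4, "ax": 0, "ay": 0, "az": 0, "gripper": 0}
    - {"dx": 3, "dy": 0, "dz": 0.4, "ax": 0, "ay": 0, "az": 0, "gripper": 0}
    - {"dx": 3.8, "dy": 0, "dz": 0.4, "ax": 0, "ay": 0, "az": 0, "gripper": 0}
    - {"dx": 4.6, "dy": 0, "dz": 0.4, "ax": 0, "ay": 0, "az": 0, "gripper": 0}
    - {"dx": 5.4, "dy": 0, "dz": 0.4, "ax": 0, "ay": 0, "az": 0, "gripper": 0}
    - {"dx": 6.2, "dy": 0, "dz": 0.4, "ax": 0, "ay": 0, "az": 0, "gripper": 0}
    - {"dx": 7, "dy": 0, "dz": 0.4, "ax": 0, "ay": 0, "az": 0, "gripper": 0}
    - {"dx": 7.5, "dy": 0, "dz": 0.4, "ax": 0, "ay": 0, "az": 0, "gripper": 0}

```text
time_s: 3.85
eef_pos: [0.5745, 0.0632, 0.0352]
tcp_rot: [3.141, -0.069, -0.0]
contact_force: [-5.4, -0.3, 2.0]
width: 0.0851
grasp_force: 2.5
```

```bash
python3 -c "
from h import *
now()"
```

```text
bed [-0.0343 -0.0117] 0.035191849963442434 F bed [-5.3283 -0.5897] 2.015411589987934 t 3.85 w 0.08505413846908241
```

Call:
carry_out:
  steps:
    - {"dx": 0.4, "dy": 0, "dz": 0, "ax": 0, "ay": 0, "az": 0, "gripper": 0}
    - {"dx": 0.8, "dy": 0, "dz": 0, "ax": 0, "ay": 0, "az": 0, "gripper": 0}
    - {"dx": 1.2, "dy": 0, "dz": 0, "ax": 0, "ay": 0, "az": 0, "gripper": 0}
    - {"dx": 1.5, "dy": 0, "dz": 0, "ax": 0, "ay": 0, "az": 0, "gripper": 0}
    - {"dx": 1.5, "dy": 0, "dz": 0, "ax": 0, "ay": 0, "az": 0, "gripper": 0}

```text
time_s: 4.35
eef_pos: [0.5895, 0.0629, 0.0354]
tcp_rot: [-3.141, 0.068, -0.001]
contact_force: [0.2, -0.6, -0.8]
width: 0.0853
grasp_force: 0.0
```

Call:
carry_out:
  steps:
    - {"dx": 0.2, "dy": 0, "dz": 0, "ax": 0, "ay": 0, "az": 0, "gripper": 0}
    - {"dx": 0.3, "dy": 0, "dz": 0, "ax": 0, "ay": 0, "az": 0, "gripper": 0}
    - {"dx": 0.3, "dy": 0, "dz": 0, "ax": 0, "ay": 0, "az": 0, "gripper": 0}

```text
time_s: 4.65
eef_pos: [0.5917, 0.0628, 0.0354]
tcp_rot: [3.141, -0.068, -0.0]
contact_force: [-4.3, 0.7, 1.5]
width: 0.0855
grasp_force: 2.0
```

Call:
carry_out:
  steps:
    - {"dx": 0.1, "dy": 0, "dz": 0, "ax": 0, "ay": 0, "az": 0, "gripper": 0}
    - {"dx": 0.2, "dy": 0, "dz": 0, "ax": 0, "ay": 0, "az": 0, "gripper": 0}
    - {"dx": 0.2, "dy": 0, "dz": 0, "ax": 0, "ay": 0, "az": 0, "gripper": 0}

```text
time_s: 4.95
eef_pos: [0.5937, 0.0627, 0.0354]
tcp_rot: [3.141, -0.068, -0.0]
contact_force: [-3.9, -0.7, 1.8]
width: 0.0854
grasp_force: 2.3
```

Call:
carry_out:
  steps:
    - {"dx": 0.1, "dy": 0, "dz": 0, "ax": 0, "ay": 0, "az": 0, "gripper": 0}
    - {"dx": 0.2, "dy": 0, "dz": 0, "ax": 0, "ay": 0, "az": 0, "gripper": 0}
    - {"dx": 0.2, "dy": 0, "dz": 0, "ax": 0, "ay": 0, "az": 0, "gripper": 0}

```text
time_s: 5.25
eef_pos: [0.5941, 0.0627, 0.0352]
tcp_rot: [3.14, -0.068, -0.005]
contact_force: [-16.1, 1.5, 10.5]
width: 0.0852
grasp_force: 7.9
```

```bash
python3 -c "
from h import *
now()"
```

```text
bed [-0.0147 -0.0113] 0.03519830343036655 F bed [-16.1211   0.696 ] 10.451822710089846 t 5.25 w 0.08523030174056942
```

Fence contact is confirmed at 16 N. Next I'll back off, lift, shut the fingers and go to the right end of the plate.

Call:
carry_out:
  steps:
    - {"dx": -2, "dy": 0, "dz": 0, "ax": 0, "ay": 0, "az": 0, "gripper": 0}
    - {"dx": -2, "dy": 0, "dz": -1, "ax": 0, "ay": 0, "az": 0, "gripper": 0}
    - {"dx": -2, "dy": 0, "dz": -5, "ax": 0, "ay": 0, "az": 0, "gripper": 0}
    - {"dx": -2, "dy": 0, "dz": -9, "ax": 0, "ay": 0, "az": 0, "gripper": 255}
    - {"dx": 0, "dy": 3, "dz": -9, "ax": 0, "ay": 0, "az": 0, "gripper": 255}
    - {"dx": 2.5, "dy": 6, "dz": -9, "ax": 0, "ay": 0, "az": 0, "gripper": 255}
    - {"dx": 5, "dy": 9, "dz": -9, "ax": 0, "ay": 0, "az": 0, "gripper": 255}
    - {"dx": 5, "dy": 9, "dz": -9, "ax": 0, "ay": 0, "az": 0, "gripper": 255}
    - {"dx": 5, "dy": 9, "dz": -8, "ax": 0, "ay": 0, "az": 0, "gripper": 255}
    - {"dx": 5, "dy": 9, "dz": -7, "ax": 0, "ay": 0, "az": 0, "gripper": 255}

```text
time_s: 6.25
eef_pos: [0.6418, -0.0286, 0.1048]
tcp_rot: [-3.14, 0.066, -0.001]
contact_force: [0.0, 0.1, 0.5]
width: 0.0003
grasp_force: 0.0
```

```bash
python3 -c "
from h import *
import cv2
now(); go(.038,-.1,.048)
cv2.imwrite('pics/s3.png',cv2.resize(ctrl.camera('scene')[200:420,210:450,::-1],None,fx=2.6,fy=2.6,interpolation=cv2.INTER_CUBIC))"
```

```text
bed [ 0.0373 -0.1003] 0.10477736234063302 F bed [0.0325 0.1449] 0.46039124864511294 t 6.25 w 0.0002551980701745933
to (0.038, -0.1, 0.048) d [ 0.069  -0.0269  5.6778] az 0.004702284797837762
```

View pics/s3.png

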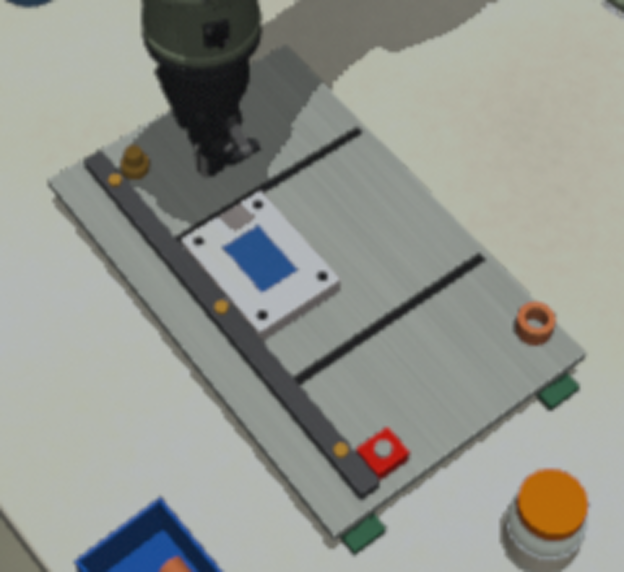

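The plate lies against the fence, with top corners at (181,238), (258,192), (340,283) and (262,333). The shut fingers are clear of its right end and of the fitting at (134,160). I'll descend and push towards the stop.

Call:
carry_out:
  steps:
    - {"dx": 0, "dy": 0.3, "dz": 2, "ax": 0, "ay": 0, "az": 0, "gripper": 255}
    - {"dx": 0, "dy": 0.3, "dz": 4, "ax": 0, "ay": 0, "az": 0, "gripper": 255}
    - {"dx": 0, "dy": 0.3, "dz": 5, "ax": 0, "ay": 0, "az": 0, "gripper": 255}
    - {"dx": 0, "dy": 0.3, "dz": 5.5, "ax": 0, "ay": 0, "az": 0, "gripper": 255}
    - {"dx": 0, "dy": 0.3, "dz": 5.5, "ax": 0, "ay": 0, "az": 0, "gripper": 255}
    - {"dx": 0, "dy": -0.5, "dz": 5.5, "ax": 0, "ay": 0, "az": 0, "gripper": 255}
    - {"dx": 0, "dy": -1.3, "dz": 5.5, "ax": 0, "ay": 0, "az": 0, "gripper": 255}
    - {"dx": 0, "dy": -2.1, "dz": 5.5, "ax": 0, "ay": 0, "az": 0, "gripper": 255}
    - {"dx": 0, "dy": -2.9, "dz": 5.5, "ax": 0, "ay": 0, "az": 0, "gripper": 255}
    - {"dx": 0, "dy": -3.7, "dz": 5.5, "ax": 0, "ay": 0, "az": 0, "gripper": 255}

```text
time_s: 7.3
eef_pos: [0.6438, 0.0076, 0.0509]
tcp_rot: [3.14, -0.068, 0.001]
contact_force: [-1.1, -6.8, 4.0]
width: 0.0002
grasp_force: 3.5
```

Call:
carry_out:
  steps:
    - {"dx": 0, "dy": -0.8, "dz": 0, "ax": 0, "ay": 0, "az": 0, "gripper": 255}
    - {"dx": 0, "dy": -1.6, "dz": 0, "ax": 0, "ay": 0, "az": 0, "gripper": 255}
    - {"dx": 0, "dy": -2.4, "dz": 0, "ax": 0, "ay": 0, "az": 0, "gripper": 255}
    - {"dx": 0, "dy": -3.2, "dz": 0, "ax": 0, "ay": 0, "az": 0, "gripper": 255}
    - {"dx": 0, "dy": -4, "dz": 0, "ax": 0, "ay": 0, "az": 0, "gripper": 255}
    - {"dx": 0, "dy": -4.8, "dz": 0, "ax": 0, "ay": 0, "az": 0, "gripper": 255}

```text
time_s: 7.9
eef_pos: [0.6458, 0.0555, 0.0509]
tcp_rot: [3.14, -0.068, 0.001]
contact_force: [-0.3, -5.5, 4.1]
width: -0.0001
grasp_force: 3.6
```

```bash
python3 -c "
from h import *
now()"
```

```text
bed [ 0.0373 -0.016 ] 0.05090024642528093 F bed [ 0.0088 -5.5504] 4.084720635896963 t 7.9 w -0.00013979495025970333
```

Call:
carry_out:
  steps:
    - {"dx": 0, "dy": -0.8, "dz": 0, "ax": 0, "ay": 0, "az": 0, "gripper": 255}
    - {"dx": 0, "dy": -1.6, "dz": 0, "ax": 0, "ay": 0, "az": 0, "gripper": 255}
    - {"dx": 0, "dy": -2.4, "dz": 0, "ax": 0, "ay": 0, "az": 0, "gripper": 255}
    - {"dx": 0, "dy": -3.2, "dz": 0, "ax": 0, "ay": 0, "az": 0, "gripper": 255}
    - {"dx": 0, "dy": -4, "dz": 0, "ax": 0, "ay": 0, "az": 0, "gripper": 255}
    - {"dx": 0, "dy": -4.4, "dz": 0, "ax": 0, "ay": 0, "az": 0, "gripper": 255}

```text
time_s: 8.5
eef_pos: [0.6476, 0.1002, 0.0509]
tcp_rot: [3.141, -0.067, 0.001]
contact_force: [-0.7, -6.5, 4.4]
width: 0.0001
grasp_force: 4.0
```

Call:
carry_out:
  steps:
    - {"dx": 0, "dy": -0.2, "dz": 0, "ax": 0, "ay": 0, "az": 0, "gripper": 255}
    - {"dx": 0, "dy": -0.4, "dz": 0, "ax": 0, "ay": 0, "az": 0, "gripper": 255}
    - {"dx": 0, "dy": -0.6, "dz": 0, "ax": 0, "ay": 0, "az": 0, "gripper": 255}

```text
time_s: 8.8
eef_pos: [0.6479, 0.105, 0.0508]
tcp_rot: [3.14, -0.068, 0.001]
contact_force: [-0.7, -7.0, 6.4]
width: 0.0002
grasp_force: 4.3
```

```bash
python3 -c "
from h import *
now()"
```

```text
bed [0.0371 0.0335] 0.050837465135542395 F bed [-0.3497 -7.0281] 6.369500813000586 t 8.8 w 0.0002377448550022326
```

Call:
carry_out:
  steps:
    - {"dx": 0, "dy": -0.15, "dz": 0, "ax": 0, "ay": 0, "az": 0, "gripper": 255}
    - {"dx": 0, "dy": -0.3, "dz": 0, "ax": 0, "ay": 0, "az": 0, "gripper": 255}
    - {"dx": 0, "dy": -0.3, "dz": 0, "ax": 0, "ay": 0, "az": 0, "gripper": 255}

```text
time_s: 9.1
eef_pos: [0.6481, 0.1083, 0.0508]
tcp_rot: [3.14, -0.068, 0.001]
contact_force: [-0.8, -5.6, 5.6]
width: 0.0001
grasp_force: 3.5
```

Call:
carry_out:
  steps:
    - {"dx": 0, "dy": -0.1, "dz": 0, "ax": 0, "ay": 0, "az": 0, "gripper": 255}
    - {"dx": 0, "dy": -0.2, "dz": 0, "ax": 0, "ay": 0, "az": 0, "gripper": 255}
    - {"dx": 0, "dy": -0.2, "dz": 0, "ax": 0, "ay": 0, "az": 0, "gripper": 255}

```text
time_s: 9.4
eef_pos: [0.6482, 0.1101, 0.0508]
tcp_rot: [3.14, -0.068, 0.001]
contact_force: [0.2, -5.3, 5.8]
width: -0.0002
grasp_force: 3.8
```

Call:
carry_out:
  steps:
    - {"dx": 0, "dy": -0.1, "dz": 0, "ax": 0, "ay": 0, "az": 0, "gripper": 255}
    - {"dx": 0, "dy": -0.2, "dz": 0, "ax": 0, "ay": 0, "az": 0, "gripper": 255}
    - {"dx": 0, "dy": -0.2, "dz": 0, "ax": 0, "ay": 0, "az": 0, "gripper": 255}

```text
time_s: 9.7
eef_pos: [0.6482, 0.1121, 0.0509]
tcp_rot: [3.14, -0.068, 0.001]
contact_force: [0.3, -6.7, 4.5]
width: -0.0002
grasp_force: 3.8
```

Call:
carry_out:
  steps:
    - {"dx": 0, "dy": -0.1, "dz": 0, "ax": 0, "ay": 0, "az": 0, "gripper": 255}
    - {"dx": 0, "dy": -0.15, "dz": 0, "ax": 0, "ay": 0, "az": 0, "gripper": 255}
    - {"dx": 0, "dy": -0.15, "dz": 0, "ax": 0, "ay": 0, "az": 0, "gripper": 255}

```text
time_s: 10.0
eef_pos: [0.6483, 0.1129, 0.0509]
tcp_rot: [3.139, -0.069, 0.001]
contact_force: [0.2, -9.5, 5.8]
width: -0.0001
grasp_force: 5.5
```

```bash
python3 -c "
from h import *
now()"
```

```text
bed [0.0371 0.0414] 0.05085387829253213 F bed [ 0.6914 -9.4396] 5.766686205226497 t 10.0 w -6.086496991193333e-05
```

Call:
carry_out:
  steps:
    - {"dx": 0, "dy": -0.1, "dz": 0, "ax": 0, "ay": 0, "az": 0, "gripper": 255}
    - {"dx": 0, "dy": -0.1, "dz": 0, "ax": 0, "ay": 0, "az": 0, "gripper": 255}

```text
time_s: 10.2
eef_pos: [0.6483, 0.113, 0.0508]
tcp_rot: [3.138, -0.07, 0.0]
contact_force: [-1.3, -12.4, 7.5]
width: 0.0003
grasp_force: 7.3
```

The plate is seated on the stop at 12 N. One final squaring push with open fingers towards the fence remains.

Call:
carry_out:
  steps:
    - {"dx": 0, "dy": 1.5, "dz": 0, "ax": 0, "ay": 0, "az": 0, "gripper": 255}
    - {"dx": 0, "dy": 1.5, "dz": -2, "ax": 0, "ay": 0, "az": 0, "gripper": 255}
    - {"dx": 0, "dy": 1.5, "dz": -6, "ax": 0, "ay": 0, "az": 0, "gripper": 255}
    - {"dx": -2, "dy": 0, "dz": -8, "ax": 0, "ay": 0, "az": 0, "gripper": 0}
    - {"dx": -5, "dy": -2.5, "dz": -8, "ax": 0, "ay": 0, "az": 0, "gripper": 0}
    - {"dx": -8, "dy": -5, "dz": -8, "ax": 0, "ay": 0, "az": 0, "gripper": 0}
    - {"dx": -8.7, "dy": -6.3, "dz": -8, "ax": 0, "ay": 0, "az": 0, "gripper": 0}
    - {"dx": -8.7, "dy": -6.3, "dz": -8, "ax": 0, "ay": 0, "az": 0, "gripper": 0}
    - {"dx": -8.7, "dy": -6.3, "dz": -7, "ax": 0, "ay": 0, "az": 0, "gripper": 0}
    - {"dx": -8.7, "dy": -6.3, "dz": -6, "ax": 0, "ay": 0, "az": 0, "gripper": 0}

```text
time_s: 11.2
eef_pos: [0.5646, 0.1804, 0.1094]
tcp_rot: [3.141, -0.07, 0.001]
contact_force: [0.2, -0.6, -0.4]
width: 0.0853
grasp_force: 0.0
```

```bash
python3 -c "
from h import *
now(); go(-.05,.105,.036)"
```

```text
bed [-0.0497  0.1049] 0.10937799387255975 F bed [ 0.2343 -0.6229] -0.4164676143135596 t 11.2 w 0.08533247914295257
to (-0.05, 0.105, 0.036) d [-0.0375 -0.0149  7.3378] az 0.002325365068102235
```

Call:
carry_out:
  steps:
    - {"dx": 0, "dy": 0, "dz": 2.5, "ax": 0, "ay": 0, "az": 0, "gripper": 0}
    - {"dx": 0, "dy": 0, "dz": 5, "ax": 0, "ay": 0, "az": 0, "gripper": 0}
    - {"dx": 0, "dy": 0, "dz": 6.5, "ax": 0, "ay": 0, "az": 0, "gripper": 0}
    - {"dx": 0, "dy": 0, "dz": 7.2, "ax": 0, "ay": 0, "az": 0, "gripper": 0}
    - {"dx": 0, "dy": 0, "dz": 7.2, "ax": 0, "ay": 0, "az": 0, "gripper": 0}
    - {"dx": 1, "dy": 0, "dz": 7.2, "ax": 0, "ay": 0, "az": 0, "gripper": 0}
    - {"dx": 2, "dy": 0, "dz": 7.2, "ax": 0, "ay": 0, "az": 0, "gripper": 0}
    - {"dx": 3, "dy": 0, "dz": 7.2, "ax": 0, "ay": 0, "az": 0, "gripper": 0}
    - {"dx": 3.3, "dy": 0, "dz": 7.2, "ax": 0, "ay": 0, "az": 0, "gripper": 0}
    - {"dx": 3.3, "dy": 0, "dz": 7.2, "ax": 0, "ay": 0, "az": 0, "gripper": 0}

```text
time_s: 12.2
eef_pos: [0.5974, 0.18, 0.0384]
tcp_rot: [-3.141, 0.069, -0.001]
contact_force: [0.3, 1.4, 1.0]
width: 0.0853
grasp_force: 0.0
```

Call:
carry_out:
  steps:
    - {"dx": 0.1, "dy": 0, "dz": 0, "ax": 0, "ay": 0, "az": 0, "gripper": 0}
    - {"dx": 0.2, "dy": 0, "dz": 0, "ax": 0, "ay": 0, "az": 0, "gripper": 0}
    - {"dx": 0.2, "dy": 0, "dz": 0, "ax": 0, "ay": 0, "az": 0, "gripper": 0}

```text
time_s: 12.5
eef_pos: [0.5988, 0.1801, 0.0384]
tcp_rot: [-3.141, 0.068, -0.0]
contact_force: [0.5, 0.9, 0.3]
width: 0.0856
grasp_force: 0.0
```

```bash
python3 -c "
from h import *
now()"
```

```text
bed [-0.0155  0.1062] 0.03837350901083783 F bed [0.4511 0.9374] 0.3012103685024601 t 12.5 w 0.08558917188752203
```

Call:
carry_out:
  steps:
    - {"dx": 0.1, "dy": 0, "dz": 0, "ax": 0, "ay": 0, "az": 0, "gripper": 0}
    - {"dx": 0.2, "dy": 0, "dz": 0, "ax": 0, "ay": 0, "az": 0, "gripper": 0}
    - {"dx": 0.2, "dy": 0, "dz": 0, "ax": 0, "ay": 0, "az": 0, "gripper": 0}

```text
time_s: 12.8
eef_pos: [0.5997, 0.1797, 0.0381]
tcp_rot: [3.14, -0.068, -0.004]
contact_force: [-8.8, -0.5, 5.5]
width: 0.0853
grasp_force: 4.3
```

Call:
carry_out:
  steps:
    - {"dx": 0.1, "dy": 0, "dz": 0, "ax": 0, "ay": 0, "az": 0, "gripper": 0}
    - {"dx": 0.1, "dy": 0, "dz": 0, "ax": 0, "ay": 0, "az": 0, "gripper": 0}

```text
time_s: 13.0
eef_pos: [0.5997, 0.1797, 0.038]
tcp_rot: [3.14, -0.068, -0.007]
contact_force: [-14.4, -0.6, 10.1]
width: 0.0854
grasp_force: 7.4
```

The fence contact is firm, and the line through both pushes gives a yaw of -0.048, matching the fence. Now I'll retreat.

Call:
carry_out:
  steps:
    - {"dx": -1, "dy": 0, "dz": 0, "ax": 0, "ay": 0, "az": 0, "gripper": 0}
    - {"dx": -2.5, "dy": 0, "dz": -1, "ax": 0, "ay": 0, "az": 0, "gripper": 0}
    - {"dx": -3, "dy": 0, "dz": -5, "ax": 0, "ay": 0, "az": 0, "gripper": 0}
    - {"dx": -4, "dy": 2, "dz": -9, "ax": 0, "ay": 0, "az": 0, "gripper": 0}
    - {"dx": -6, "dy": 5, "dz": -13, "ax": 0, "ay": 0, "az": 0, "gripper": 0}
    - {"dx": -8, "dy": 9, "dz": -16, "ax": 0, "ay": 0, "az": 0, "gripper": 0}
    - {"dx": -9, "dy": 13, "dz": -18, "ax": 0, "ay": 0, "az": 0, "gripper": 0}
    - {"dx": -9, "dy": 17, "dz": -18, "ax": 0, "ay": 0, "az": 0, "gripper": 0}
    - {"dx": -9, "dy": 20, "dz": -18, "ax": 0, "ay": 0, "az": 0, "gripper": 0}
    - {"dx": -9, "dy": 20, "dz": -18, "ax": 0, "ay": 0, "az": 0, "gripper": 0}

```text
time_s: 14.0
eef_pos: [0.5028, -0.0203, 0.2186]
tcp_rot: [3.139, -0.076, 0.001]
contact_force: [0.5, 0.6, 0.0]
width: 0.0855
grasp_force: 0.0
```

```bash
python3 -c "
from h import *
import cv2
now()
a=ctrl.camera('scene')[280:400,260:420,::-1];cv2.imwrite('pics/s4.png',cv2.resize(a,None,fx=5,fy=5,interpolation=cv2.INTER_CUBIC))
b=ctrl.camera('side')[180:370,180:350,::-1];cv2.imwrite('pics/s5.png',cv2.resize(b,None,fx=3,fy=3,interpolation=cv2.INTER_CUBIC))"
```

```text
bed [-0.102  -0.0985] 0.21861392513173344 F bed [0.4351 0.5912] 0.04986302047361235 t 14.0 w 0.08551102008949606
```

View pics/s4.png

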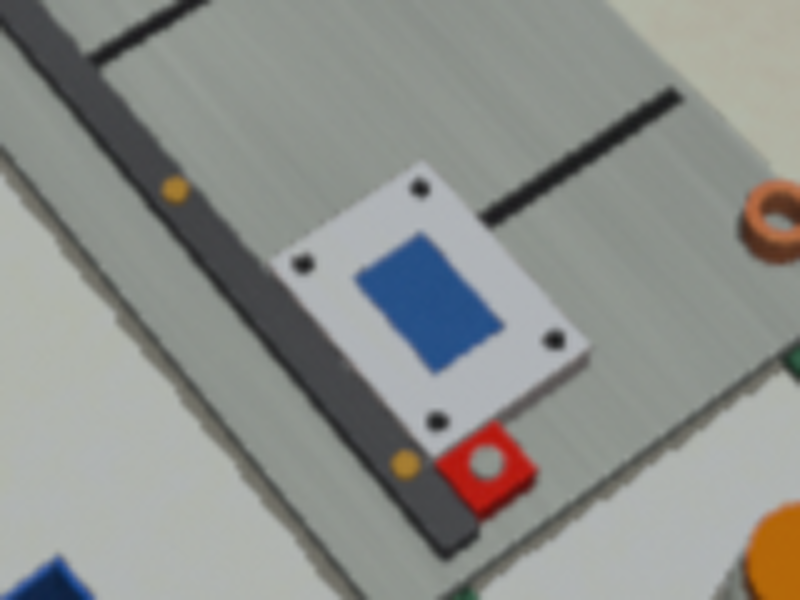

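View pics/s5.png

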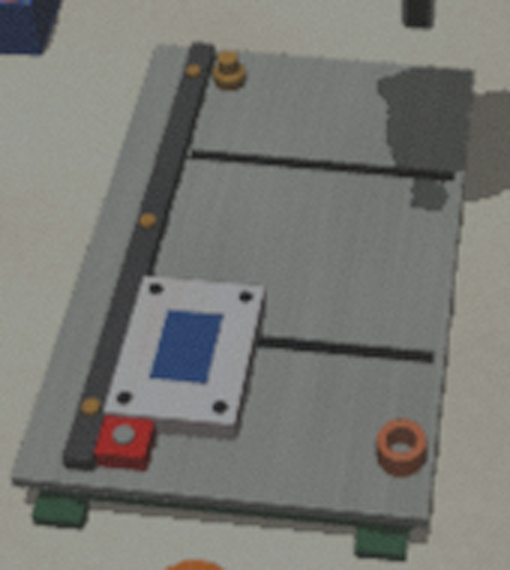

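The plate lies flush with the fence from (272,262) to (430,455), its end touches the red stop at (470,440), and the fitting and bush have not moved. The hand is clear, so I'm handing in.

```bash
python3 -c "
from station import ctrl
print(ctrl.close_job())"
```

```text
the job is handed in; nothing more can be done
None
```

The plate was slid flush against the back fence and onto the red side stop, the hand was taken clear without disturbing the small parts on the bed, and the job was handed in at about 14 s of the 54 s allowed.

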